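Turn the microphone to the loudspeaker

ROBOT

A 7-joint arm with a two-finger parallel gripper is mounted at the origin on the work surface. World frame = base frame: x ahead of the robot, y to its left, z up, the work surface at z = 0. Lengths are in m, angles in degrees, forces in N, time in s.
With the tool pointing down it reaches from about 0.425 to 0.875 m from the base axis. Payload 4.7 kg.
Tool frame: the origin (TCP) lies at the very end of the fingers, on their centre line; the grasp point (between the pads) lies 19 mm behind it; z points along the fingers, x is the direction in which the jaws open and shut, and the axes are right-handed (so a half turn about z gives the same grasp; the last joint's range is limited). The gripper opens to 87 mm and grips with 3 to 60 N. Pads are 19 mm wide; open, the fingers measure 117 mm over their backs; the gripper's body (75 mm by 190 mm) begins 51 mm behind the grasp point.
Start: joints at [-68.635, 18.392, -4.016, 83.108, 1.295, 78.541, -3.26], TCP at [0.228, 0.609, 0.223] pointing down, gripper open.
Joint ranges: [-163.93, 163.93], [-17.29, 119.83], [-79.2, 71.16], [3.27, 140.29], [-89.18, 269.18], [5.43, 117.66], [-154.24, 154.24]. Speed limits (degrees/s): [147.25, 147.25, 180, 180, 180, 180, 180].

INTERFACE

Orientations are given as [roll, pitch, yaw] about the fixed x, y, z axes, in that order (R = Rz(yaw) Ry(pitch) Rx(roll)).
In Python, from cell import sensors, vision, env gives the robot as it stands.
- The arm moves only by the shell command python3 -m inch 'ROWS' [OPENING] [FORCE]. ROWS is a JSON object of lists of equal length, an entry for each row: "dp": the shift along the tool's x, y, z in m, a list of three; "turn": the turn about the tool's z in degrees. A call has 1 to 8 rows; each row shifts and turns the commanded pose from where the row before left it, along the tool's axes as they then stand; what a row does not reach is not made up. A row lasts 1/8 s, in which the tool goes at most 62.5 mm and 10.7 degrees, less where a joint would pass 70% of its speed; a pose out of reach is approached as far as the arm can. A call is refused whole if a number of a shift passes 0.0625 or a number of a turn 10.7, either way. A call with a gripper value outside its range is refused whole. OPENING is the closure, from -1 (fully open) to 1 (shut), set as the call begins (- or left out, the last holds). The fingers move at their own pace and stop on an object; FORCE is the grip in N (left out, the last holds). Time passes only in rows, so rows that do not move let the fingers close. It gives the time, the measured TCP pose, the force and the opening at its end, in the units of the state.
- sensors.get_obs(): the state, without advancing time (a new reading comes with each control period).
- vision.read_camera(name): name is "scene" or "side" or "wrist"; returns the picture (384x512x3 uint8, blue, green, red); there is no depth.
- vision.get_calibration(name): a dict with "K" (3x3 intrinsics, pixels), "pose" (4x4, takes a point from camera to world coordinates). Camera axes: x right, y down, z forward; pixel columns grow to the right and rows downward; lengths in m; the calibration is good to about 2 mm. A picture is of the moment at which its call begins: read the wrist's pose just before it. get_calibration takes no time and is no camera call; for the wrist camera it gives the pose at the moment of the call.
- env.sign_off(): hands the job in, once; it reports no verdict.
The state is a dict: "time_s": time; "qpos": joint angles; "joint_velocities": joint speeds; "effort": joint torques, N m; "tool_pos": TCP position; "tool_rot": TCP orientation; "force": force on the tool from outside, world axes, zero at the start; "wrist_torque": the same for the moment, N m; "grip_width": finger opening in m.
Only numpy, scipy, OpenCV 4.12 (cv2) and the standard library are available. Lean on these libraries where they do the work, as an engineer would, in place of code of your own. Each camera call takes 0.05 s, during which the arm holds its last target.

TASK

The microphone has to be tested next: turn the turntable until the microphone (the tall slim sensor) stands squarely in front of the loudspeaker. Push it round slowly by the studs at its rim; do not touch the sensors or the nests they stand in, and leave the other things on the bench and the loudspeaker alone.

Things in the scene. Friction and masses are not known exactly. Their poses are not given: they have to be found in the camera images.
- turntable: black round turntable, 260 mm diameter, turning endlessly both ways about its vertical axis; it stays where it is left (about 1 N at the rim turns it). Origin on the axis at the underside, 14 mm above the bench; the flat upper face is 30 mm above the bench. Its x axis points at one of its four nests, which lie at 0, 90, 180 and 270 degrees, centres 60 mm from the axis
- stud (a point): top centre of one of the eight identical upright round aluminium finger studs at the turntable's rim: 12 mm diameter, 28 mm tall, tops 58 mm above the bench, centres 120 mm from the axis, at 22.5 (this one), 67.5, 112.5 ... degrees anticlockwise from the turntable's x axis, so never in line with a nest
- nests: the four square grey nests fixed on the turntable, 44 mm inside, with walls 3 mm thick and 8 mm high, sides radial and tangential; origin on the turntable's axis at its upper face, axes as the turntable's
- microphone: measurement microphone, the one tall slim sensor: round steel foot 40 mm diameter and 12 mm high, stem 12 mm thick, dark head 22 mm thick, 70 mm tall in all; it stands loose in one of the four nests (any of them), top 100 mm above the bench; origin at the centre of its underside
- accelerometer: one of the other sensors in the nests; origin at the centre of its underside; square steel block 38 mm, with a round connector on top, 28 mm tall
- calibrator: one of the other sensors in the nests; origin at the centre of its underside; plain thick dark cylinder 39 mm diameter, 45 mm tall
- dome: one of the other sensors in the nests; origin at the centre of its underside; white domed puck 39 mm diameter, 25 mm tall
- rig: fixed base that carries the turntable and the loudspeaker; origin on the bench, on the turntable's axis; its x axis points from the axis to the loudspeaker, a black box 70 mm deep (x), 100 mm wide, 116 mm high, its grey-rimmed cone facing the turntable, its face 160 mm from the axis, joined by a flat aluminium strip
- front_spot (a point): the place squarely in front of the loudspeaker's cone: the point fixed to the rig, 60 mm from the turntable's axis towards the loudspeaker, 30 mm above the bench, where the centre of a sensor's underside lies when its nest faces the loudspeaker
- remote: black remote control lying on the bench, 170 x 48 x 18 mm, long side along its x; origin at the centre of its underside
- mouse: black computer mouse, 100 x 60 x 32 mm; origin at the centre of its underside
- mug: white mug, 80 mm diameter, 95 mm tall, handle at its +y; origin at the centre of its underside
- screwdriver: screwdriver lying along its x, about 200 mm long; origin on the bench near its middle
- adapter: black power adapter block, 85 x 55 x 34 mm; origin at the centre of its underside
Mind the look-alikes: they are no part of the job. Leave any green look-alike of the dome alone. Leave any orange look-alike of the microphone alone.

How it is judged (in metres and radians):
At the end, for the whole second after the job is handed in: The microphone's foot is centred within 10 mm of the spot squarely in front of the loudspeaker, the turntable is at rest, and all four sensors still stand upright, down in their nests (horizontal distance between microphone and front_spot below 0.01 m and angular speed of turntable below 0.05 rad/s and z of each of microphone, accelerometer, calibrator, dome in the frame of turntable below 0.021 m and angle between each of microphone, accelerometer, calibrator, dome's own z axis and vertical below 0.15 rad); the robot touches nothing.
It fails at once if a sensor or a nest is touched by the robot (more than 1 N) (contact force between any of the fingers, the arm and microphone above 1 N or contact force between any of the fingers, the arm and accelerometer above 1 N or contact force between any of the fingers, the arm and calibrator above 1 N or contact force between any of the fingers, the arm and dome above 1 N or contact force between any of the fingers, the arm and nests above 1 N).
It fails at once if a sensor is lifted out of its nest or tipped (z of any of microphone, accelerometer, calibrator, dome in the frame of turntable above 0.026 m or angle between any of microphone, accelerometer, calibrator, dome's own z axis and vertical above 0.35 rad).
It fails at once if the turntable is flung round (faster than 3 rad/s, half a turn a second) (angular speed of turntable above 3 rad/s).
It fails at once if something else on the bench is moved by more than 20 mm (distance of any of remote, mouse, mug, screwdriver, adapter from where it was at the start of the episode above 0.02 m).
It fails at once if the rig is struck hard (more than 10 N on the base or the loudspeaker) (contact force between any of the fingers, the arm and rig above 10 N).
It also fails if it takes over 51 s, if anything falls off the work surface, if the arm or the gripper's body presses on something with over 40 N, if the wrist force passes 120 N, or if a joint passes its speed limit or range.

## Working session

There is one attempt and no reset: what is moved stays moved. The work goes in short steps, Python scripts to look and compute and a shell command to move; the robot and the scene stay as the last step left them, time stands still between calls to the robot, and variables do not carry over. Pictures are saved under pics/ and viewed, and the job is handed in when it is done.

```bash
mkdir -p pics
python3 - <<'E'
from cell import sensors, vision, env
import cv2,json
for n in ("scene","side","wrist"):
    c=vision.get_calibration(n); im=vision.read_camera(n); cv2.imwrite(f"pics/{n}0.png",im)
    print(n,c["K"],c["pose"])
print(sensors.get_obs())
E
```

```text
scene [[349.79481736   0.         255.7053284 ]
 [  0.         349.79481736 188.8809303 ]
 [  0.           0.           1.        ]] [[ 0.22469157  0.69796513 -0.6799694   1.36654589]
 [ 0.97442315 -0.16354515  0.15411849 -0.15888819]
 [-0.00363637 -0.69720705 -0.7168606   0.97115092]
 [ 0.          0.          0.          1.        ]]
side [[381.15838126   0.         248.0959816 ]
 [  0.         381.15838126 195.15376487]
 [  0.           0.           1.        ]] [[ 0.99823176 -0.05235998  0.02813882  0.47662518]
 [-0.05706734 -0.71170478  0.70015686 -0.83361157]
 [-0.01663367 -0.70052462 -0.71343435  0.92301463]
 [ 0.          0.          0.          1.        ]]
wrist [[310.81540716   0.         259.40677702]
 [  0.         310.81540716 192.21439475]
 [  0.           0.           1.        ]] [[ 0.3513454   0.90537365  0.23844278  0.16332748]
 [ 0.93624535 -0.33948031 -0.0905415   0.63303469]
 [-0.00102726  0.25505228 -0.96692672  0.3840645 ]
 [ 0.          0.          0.          1.        ]]
{'time_s': 0.15, 'qpos': array([-68.63539762,  18.42940559,  -4.01675196,  83.16001244,
         1.29453463,  78.54095386,  -3.2613543 ]), 'joint_velocities': array([ 9.08058659e-02, -1.36244089e-01,  1.46861450e-04, -1.81132282e-01,
       -9.40991303e-02, -6.16992714e-02,  1.30824062e-02]), 'effort': array([-5.22178980e-04, -4.91795254e+01, -4.04926892e-01, -3.12882113e+01,
       -6.40068389e-02,  4.03871387e-02,  1.08452571e-04]), 'tool_pos': array([0.22811641, 0.60819851, 0.22170155]), 'tool_rot': array([1.79995709e+02, 8.51734506e-02, 6.94445248e+01]), 'force': array([-0.03874205,  0.5487177 , -0.34558411]), 'wrist_torque': array([ 0.02100927,  0.00963273, -0.04397331]), 'grip_width': 0.08702995725350347}
```

View pics/scene0.png

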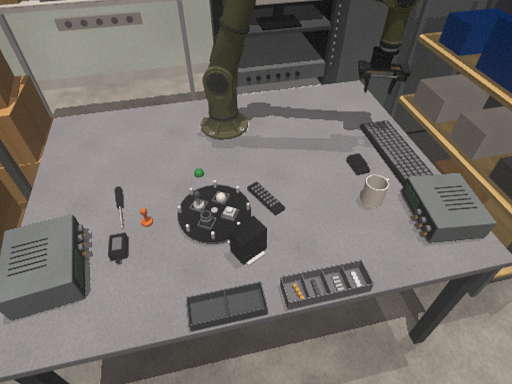

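View pics/side0.png

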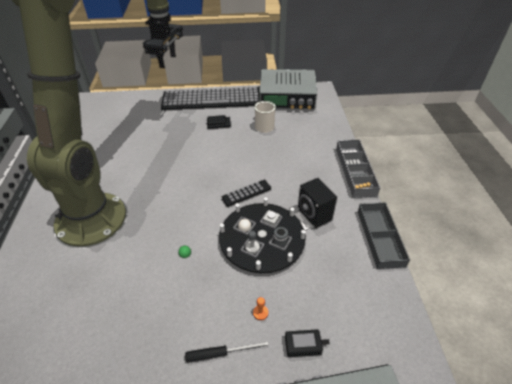

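View pics/wrist0.png

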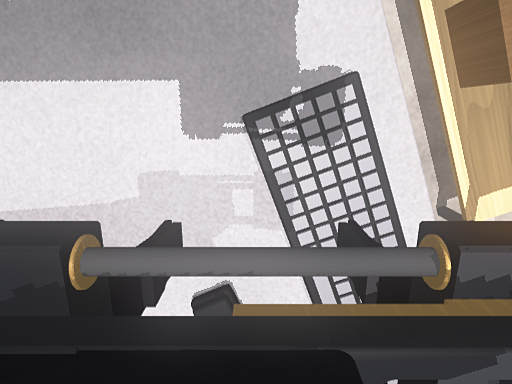

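Run:
```python
import cv2
a=cv2.imread("pics/scene0.png")[160:275,165:285]; cv2.imwrite("pics/s_crop.png",cv2.resize(a,None,fx=5,fy=5,interpolation=cv2.INTER_CUBIC))
a=cv2.imread("pics/side0.png")[170:280,205:345]; cv2.imwrite("pics/d_crop.png",cv2.resize(a,None,fx=5,fy=5,interpolation=cv2.INTER_CUBIC))
```

```text
(no output)
```

View pics/s_crop.png

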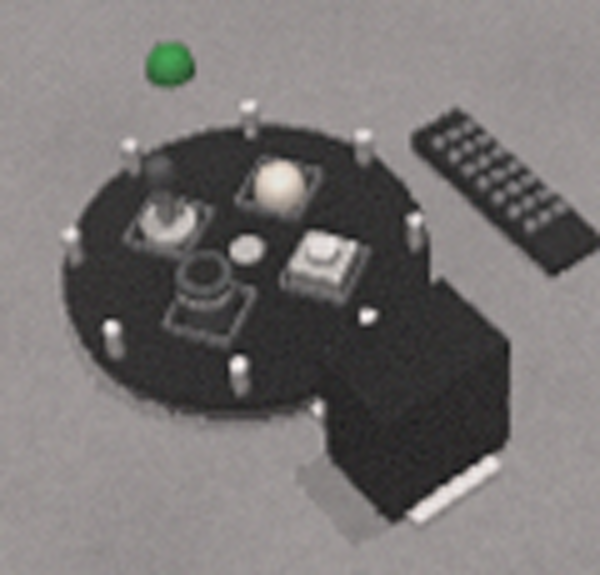

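View pics/d_crop.png

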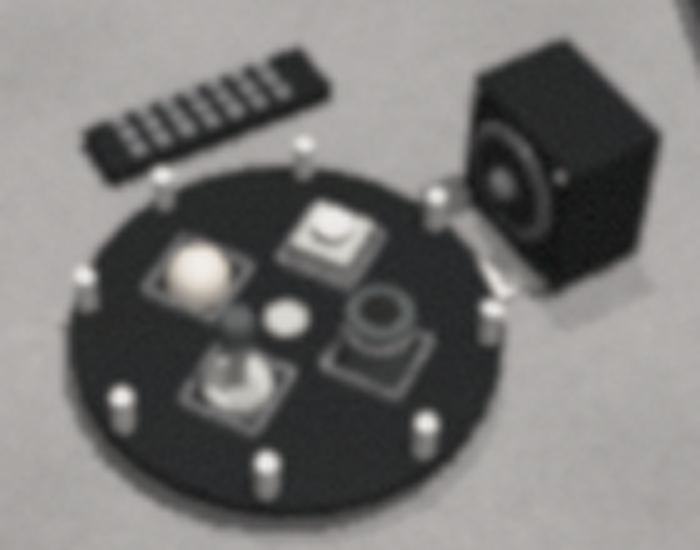

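```bash
cat > h.py <<'E'
import numpy as np
from cell import vision
from scipy.optimize import least_squares
def ray(n,pts,z,off=None,f=1):
    c=vision.get_calibration(n);K=c["K"];T=c["pose"]
    p=np.array(pts,float)
    if off is not None: p=(p+.5)/f-.5+np.array(off)
    d=np.c_[p,np.ones(len(p))]@np.linalg.inv(K).T@T[:3,:3].T
    o=T[:3,3]; return o+d*((z-o[2])/d[:,2])[:,None]
E
python3 - <<'E'
from h import *
S=[(129,147),(249,106),(364,136),(416,219),(238,362),(112,327),(71,233)]
D=[(163,175),(303,145),(437,195),(492,310),(427,420),(267,460),(121,395),(85,275)]
for n,P,o,tops,foot,cen in(("scene",S,(165,160),[(440,282),(508,345),(400,425),(325,345)],(167,225),(246,249)),
                  ("side",D,(205,170),[(478,78),(565,40),(660,135),(570,180)],(240,385),(286,318))):
    p=ray(n,P,.058,o,5)[:,:2]
    f=lambda v:np.r_[np.hypot(*(p-v[:2]).T)-.12]
    v=least_squares(f,p.mean(0)).x
    a=np.degrees(np.arctan2(*(p-v)[:,::-1].T))
    print(n,"axis",v,"res",f(v).round(4),"ang mod45",a.round(1),(a%45).round(1))
    b=ray(n,tops,.116,o,5)[:,:2]; print("box",b.round(3)); m=b.mean(0)-v; print(m,np.degrees(np.arctan2(m[1],m[0])),np.hypot(*m))
    q=ray(n,[foot],.035,o,5)[0,:2]-v; print("mic",q+v,np.degrees(np.arctan2(q[1],q[0])),np.hypot(*q))
E
```

```text
scene axis [ 0.54222797 -0.12355529] res [-0.0011 -0.0003 -0.0009 -0.     -0.0016 -0.0002  0.0002] ang mod45 [-143.4  170.1  124.5   79.9  -10.1  -54.9 -100.1] [36.6 35.1 34.5 34.9 34.9 35.1 34.9]
box [[ 0.67  -0.012]
 [ 0.729  0.018]
 [ 0.772 -0.059]
 [ 0.703 -0.091]]
[0.17606521 0.08770649] 26.480086786841248 0.19670126450898187
mic [ 0.50793301 -0.17639499] -122.98508950126745 0.06299347672914939
side axis [ 0.54347191 -0.1214005 ] res [-0.0001 -0.0007  0.0002 -0.0002 -0.0003 -0.0006  0.0001 -0.0003] ang mod45 [ 125.1   80.3   35.1  -11.   -54.4  -99.8 -145.1  170.2] [35.1 35.3 35.1 34.  35.6 35.2 34.9 35.2]
box [[ 0.669 -0.011]
 [ 0.727  0.019]
 [ 0.768 -0.067]
 [ 0.708 -0.099]]
[0.17458979 0.08200538] 25.159593212978972 0.19288980059704194
mic [ 0.51273917 -0.17058488] -121.9991100496059 0.057996589653385285
```

Candidates for the microphone: the grey slim sensor on the turntable at scene (198,203) / side (253,245), and the orange look-alike on the bench at scene (146,217) / side (261,308). I choose the grey one on the turntable; the crops show its steel foot and dark head. The axis is at about (0.543, -0.1225). The mic stands at about -122° and the loudspeaker at about +26°, so the table must turn about +148°. I'll move over to it with the gripper shut.

```bash
python3 -m inch '{"dp":[[-0.024,0.0455,0],[-0.024,0.0455,0],[-0.024,0.0455,0],[-0.024,0.0455,0],[-0.024,0.0455,0],[-0.024,0.0455,0],[-0.024,0.0455,0],[-0.024,0.0455,0]],"turn":[0,0,0,0,0,0,0,0]}' 1 20
python3 -m inch '{"dp":[[-0.056,0.0117,0],[-0.056,0.0117,0],[-0.056,0.0117,0],[-0.056,0.0117,0],[-0.056,0.0117,0],[-0.056,0.0117,0],[-0.056,0.0117,0],[-0.056,0.0117,0]],"turn":[0,0,0,0,0,0,0,0]}'
python3 -m inch '{"dp":[[0,0,0],[0,0,0]],"turn":[10,10]}'
```

```text
time_s: 1.15
tool_pos: [0.5025, 0.2996, 0.2224]
tool_rot: [-180.0, -0.0, 69.5]
force: [1.0, -0.3, -0.6]
grip_width: 0.0151
time_s: 2.15
tool_pos: [0.4314, -0.153, 0.2226]
tool_rot: [180.0, -0.0, 69.5]
force: [1.0, -0.1, -0.1]
grip_width: 0.0007
time_s: 2.4
tool_pos: [0.4315, -0.1521, 0.2224]
tool_rot: [-180.0, -0.0, 49.0]
force: [-0.1, 1.0, -0.9]
grip_width: 0.0004
```

```bash
python3 -m inch '{"dp":[[0,0,0],[0,0,0],[0,0,0],[0,0,0],[0,0,0],[0,0,0],[0,0,0],[0,0,0]],"turn":[10.5,10.5,10.5,10.5,10.5,10.5,10.5,10.5]}'
python3 -m inch '{"dp":[[0,0,0],[0,0,0],[0,0,0],[0,0,0],[0,0,0]],"turn":[9.6,9.6,9.6,9.6,0]}'
python3 - <<'E'
from h import *
import cv2
for n in ("wrist","side"): cv2.imwrite(f"pics/{n}1.png",vision.read_camera(n))
E
```

```text
time_s: 3.4
tool_pos: [0.4318, -0.1512, 0.2224]
tool_rot: [180.0, 0.0, -34.9]
force: [0.6, 0.8, -0.2]
grip_width: 0.0003
time_s: 4.03
tool_pos: [0.4318, -0.1513, 0.2224]
tool_rot: [180.0, 0.0, -72.9]
force: [-0.7, 0.5, 0.3]
grip_width: 0.0002
```

View pics/wrist1.png

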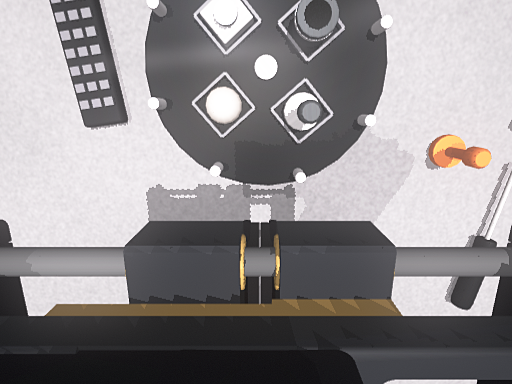

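View pics/side1.png

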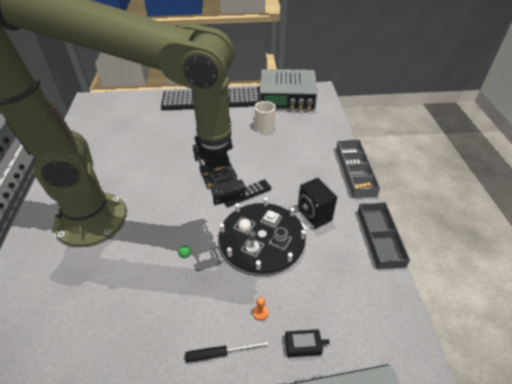

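Run:
```python
from h import *
p=ray("wrist",[(153,104),(216,170),(300,177),(370,121),(386,22),(153,3)],.058)[:,:2]
v=least_squares(lambda v:np.hypot(*(p-v[:2]).T)-.12,[.543,-.12]).x
a=np.degrees(np.arctan2(*(p-v)[:,::-1].T)); print(v,a,np.hypot(*(p-v).T))
m=ray("wrist",[(300,112)],.038)[0,:2]-v;print(np.degrees(np.arctan2(m[1],m[0])),np.hypot(*m))
# plan
A=np.array([.543,-.1225])
for f in (196,200):
  t=np.radians(f); print(f,A+.118*np.r_[np.cos(t),np.sin(t)])
```

```text
[ 0.54321464 -0.12355859] [ 125.82833125  170.65211025 -144.93241307 -100.26103668  -55.03677139
   80.97021861] [0.12086468 0.11895651 0.11981692 0.12013977 0.1191908  0.11882303]
-124.29399202877978 0.059489413797382845
196 [ 0.42957112 -0.15502521]
200 [ 0.43211627 -0.16285838]
```

```bash
python3 -m inch '{"dp":[[0.003,0.003,0.044],[0.003,0,0.044],[0,0,0.044],[0,0,0.044],[0,0,0],[0,0,0]],"turn":[0,0,0,0,0,0]}'
```

```text
time_s: 4.88
tool_pos: [0.432, -0.1583, 0.048]
tool_rot: [-179.9, -0.1, -72.9]
force: [0.6, 0.4, 0.4]
grip_width: 0.0006
```

```bash
python3 -m inch '{"dp":[[0.0083,-0.0002,0.001],[0.0083,-0.0003,0],[0.0083,-0.0003,0],[0.0083,-0.0003,0],[0.0083,-0.0003,0],[0.0083,-0.0003,0],[0.0083,-0.0003,0],[0.0083,-0.0003,0]],"turn":[-4,-4,-4,-4,-4,-4,-4,-4]}'
python3 - <<'E'
from h import *
import cv2
from cell import sensors
p=sensors.get_obs()["tool_pos"][:2]-[.543,-.123];print(np.degrees(np.arctan2(p[1],p[0]))%360,np.hypot(*p))
cv2.imwrite("pics/side2.png",cv2.resize(vision.read_camera("side")[130:290,180:360],None,fx=4,fy=3.7))
E
```

```text
time_s: 5.88
tool_pos: [0.4687, -0.2127, 0.0481]
tool_rot: [-179.8, -0.2, -40.7]
force: [-0.6, 1.7, 0.2]
grip_width: 0.0003
230.37014512650313 0.11652861161380774
```

View pics/side2.png

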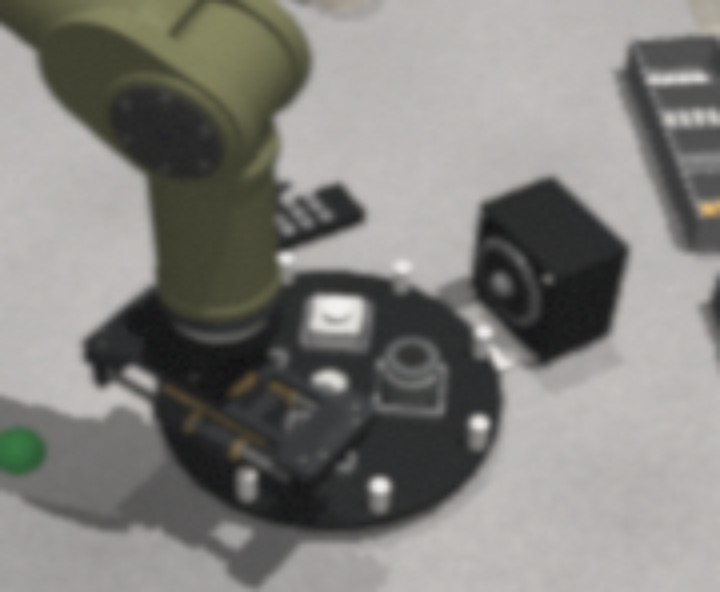

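```bash
python3 -m inch '{"dp":[[0.0093,-0.0004,0],[0.0093,-0.0004,0],[0.0093,-0.0004,0],[0.0093,-0.0004,0],[0.0093,-0.0004,0],[0.0093,-0.0004,0],[0.0093,-0.0004,0],[0.0093,-0.0004,0]],"turn":[-4.5,-4.5,-4.5,-4.5,-4.5,-4.5,-4.5,-4.5]}'
python3 - <<'E'
from h import *
import cv2
from cell import sensors
p=sensors.get_obs()["tool_pos"][:2]-[.543,-.123];print(np.degrees(np.arctan2(p[1],p[0]))%360,np.hypot(*p))
cv2.imwrite("pics/side3.png",cv2.resize(vision.read_camera("side")[130:290,180:360],None,fx=4,fy=3.7))
E
```

```text
time_s: 6.92
tool_pos: [0.5352, -0.2411, 0.0476]
tool_rot: [-180.0, -0.1, -4.8]
force: [-0.1, 1.6, -0.2]
grip_width: 0.0001
266.2432712758162 0.11832798641983451
```

View pics/side3.png

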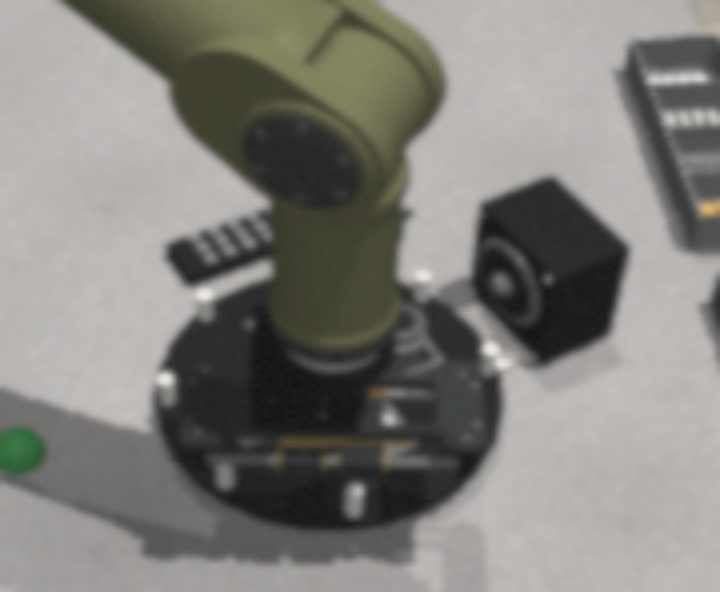

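```bash
python3 -m inch '{"dp":[[0.0093,-0.0004,0],[0.0093,-0.0004,0],[0.0093,-0.0004,0],[0.0093,-0.0004,0],[0.0093,-0.0004,0],[0.0093,-0.0004,0],[0.0093,-0.0004,0],[0.0093,-0.0004,0]],"turn":[-4.5,-4.5,-4.5,-4.5,-4.5,-4.5,-4.5,-4.5]}'
python3 -m inch '{"dp":[[0,0,0],[-0.01,0,0],[0,0,-0.03],[0,0,-0.04],[0,0,-0.04],[0,0,-0.04]],"turn":[0,0,0,0,0,0]}'
python3 - <<'E'
from h import *
import cv2
from cell import sensors
p=sensors.get_obs()["tool_pos"][:2]-[.543,-.123];print(np.degrees(np.arctan2(p[1],p[0]))%360,np.hypot(*p))
cv2.imwrite("pics/side4.png",cv2.resize(vision.read_camera("side")[130:290,180:360],None,fx=4,fy=3.7))
cv2.imwrite("pics/wrist4.png",vision.read_camera("wrist"))
E
```

```text
time_s: 7.98
tool_pos: [0.6059, -0.2246, 0.0473]
tool_rot: [179.9, -0.0, 31.1]
force: [-1.6, -0.6, 0.2]
grip_width: 0.0005
time_s: 8.72
tool_pos: [0.5959, -0.2308, 0.1974]
tool_rot: [180.0, -0.0, 30.9]
force: [0.4, -0.6, -0.6]
grip_width: 0.0004
296.1234164328652 0.12004788199576688
```

View pics/side4.png

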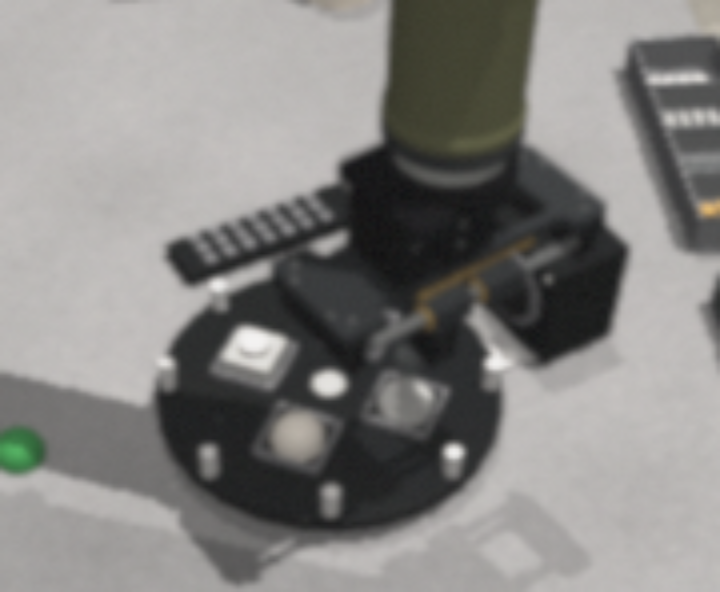

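View pics/wrist4.png

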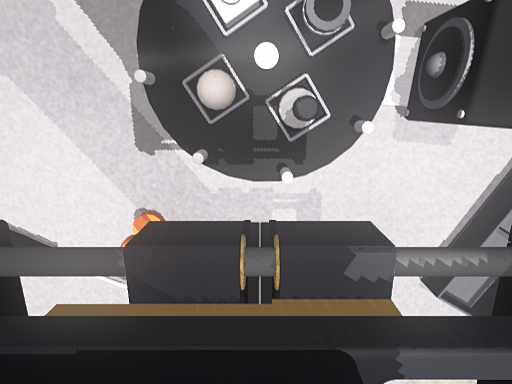

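Run:
```python
from h import *
p=ray("wrist",[(140,76),(199,157),(287,176),(368,128),(398,26)],.058)[:,:2]
v=least_squares(lambda v:np.hypot(*(p-v[:2]).T)-.12,[.543,-.12]).x
a=np.degrees(np.arctan2(*(p-v)[:,::-1].T)); print(v,a%360,a%45,np.hypot(*(p-v).T))
m=ray("wrist",[(295,110)],.038)[0,:2]-v;print(np.degrees(np.arctan2(m[1],m[0])),np.hypot(*m))
```

```text
[ 0.54286621 -0.12229784] [222.22980957 266.86842745 310.85084761 355.06529834  39.89827276] [42.22980957 41.86842745 40.85084761 40.06529834 39.89827276] [0.11954292 0.11916279 0.11992823 0.12099618 0.11826674]
-30.686000904578947 0.06147861080457138
```

```bash
python3 -m inch '{"dp":[[-0.043,-0.026,0],[-0.043,-0.026,0],[0,0,0],[0,0,0],[0,0,0],[0,0,0],[0,0,0],[0,0,0]],"turn":[0,0,9.2,9.2,9.2,9.2,9.2,9.2]}'
python3 -m inch '{"dp":[[0,0,0.03],[0,0,0.03]],"turn":[0,0]}'
python3 - <<'E'
from h import *
import cv2
from cell import sensors
o=sensors.get_obs()
p=o["tool_pos"][:2]-[.543,-.1225];print(np.degrees(np.arctan2(p[1],p[0]))%360,np.hypot(*p),o["tool_rot"])
E
```

```text
time_s: 9.82
tool_pos: [0.4953, -0.23, 0.1951]
tool_rot: [180.0, 0.0, -24.6]
force: [0.6, -0.5, 0.2]
grip_width: 0.0003
time_s: 10.07
tool_pos: [0.4956, -0.2301, 0.1348]
tool_rot: [-180.0, -0.0, -24.3]
force: [-0.7, -0.6, 1.2]
grip_width: 0.0002
246.21773908979299 0.1175743204543627 [-1.79994194e+02 -4.14489024e-02 -2.42914693e+01]
```

```bash
python3 -m inch '{"dp":[[0,0,0.04],[0,0,0.047],[0,0,0],[0.0093,-0.0004,0],[0.0093,-0.0004,0],[0.0093,-0.0004,0],[0.0093,-0.0004,0],[0.0093,-0.0004,0]],"turn":[0,0,0,-4.5,-4.5,-4.5,-4.5,-4.5]}'
python3 -m inch '{"dp":[[0.0093,-0.0004,0],[0.0093,-0.0004,0],[0.0093,-0.0004,0],[0.0093,-0.0004,0],[0.0093,-0.0004,0],[0.0093,-0.0004,0],[0.0093,-0.0004,0]],"turn":[-4.5,-4.5,-4.5,-4.5,-4.5,-4.5,-4.5]}'
python3 -m inch '{"dp":[[0,0,0],[-0.01,0,0],[0,0,-0.03],[0,0,-0.04],[0,0,-0.04],[0,0,-0.04]],"turn":[0,0,0,0,0,0]}'
python3 - <<'E'
from h import *
import cv2
from cell import sensors
o=sensors.get_obs()
p=o["tool_pos"][:2]-[.543,-.1225];print(np.degrees(np.arctan2(p[1],p[0]))%360,np.hypot(*p),o["tool_rot"])
cv2.imwrite("pics/wrist5.png",vision.read_camera("wrist"))
E
```

```text
time_s: 11.08
tool_pos: [0.5421, -0.2403, 0.0509]
tool_rot: [180.0, -0.1, -1.6]
force: [-1.6, 1.3, 1.0]
grip_width: 0.0002
time_s: 11.95
tool_pos: [0.6041, -0.2246, 0.0509]
tool_rot: [179.9, -0.0, 29.9]
force: [-0.9, -0.8, 0.6]
grip_width: 0.0006
time_s: 12.7
tool_pos: [0.5941, -0.2299, 0.2005]
tool_rot: [180.0, 0.0, 29.7]
force: [0.0, 0.1, 0.2]
grip_width: 0.0005
295.43114771565956 0.11888911448081559 [1.79959676e+02 2.57578074e-03 2.96811052e+01]
```

View pics/wrist5.png

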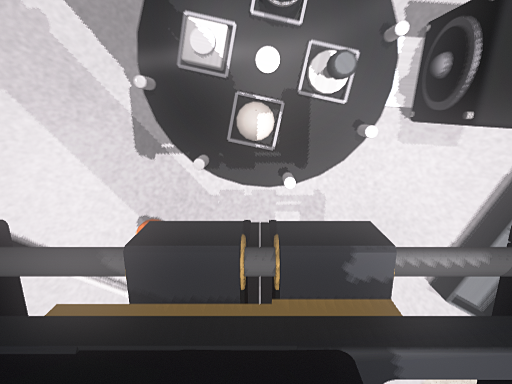

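```bash
python3 -m inch '{"dp":[[-0.02,0.05,-0.03],[-0.02,0.05,-0.03],[-0.02,0.02,-0.03],[0,0,0],[0,0,0]],"turn":[0,0,0,0,0]}'
python3 - <<'E'
from h import *
import cv2
for n in("wrist","scene","side"):
    im=vision.read_camera(n);cv2.imwrite(f"pics/{n}6.png",im)
    if n=="wrist": np.savez("w6",K=vision.get_calibration(n)["K"],T=vision.get_calibration(n)["pose"])
im=cv2.imread("pics/scene6.png")[160:275,165:285]; cv2.imwrite("pics/scene6c.png",cv2.resize(im,None,fx=5,fy=5,interpolation=cv2.INTER_CUBIC))
im=cv2.imread("pics/side6.png")[170:280,205:345]; cv2.imwrite("pics/side6c.png",cv2.resize(im,None,fx=5,fy=5,interpolation=cv2.INTER_CUBIC))
E
```

```text
time_s: 13.38
tool_pos: [0.6026, -0.3615, 0.2877]
tool_rot: [-179.9, -0.0, 29.8]
force: [0.6, 0.7, -1.0]
grip_width: 0.0004
```

View pics/wrist6.png

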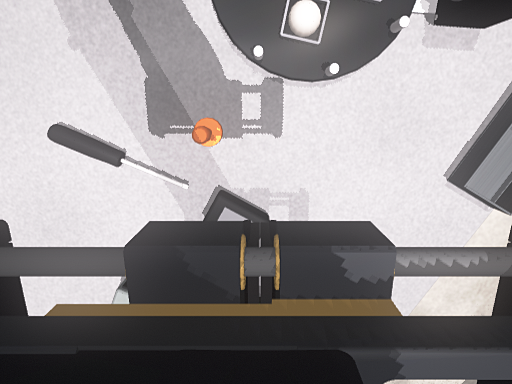

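View pics/scene6c.png

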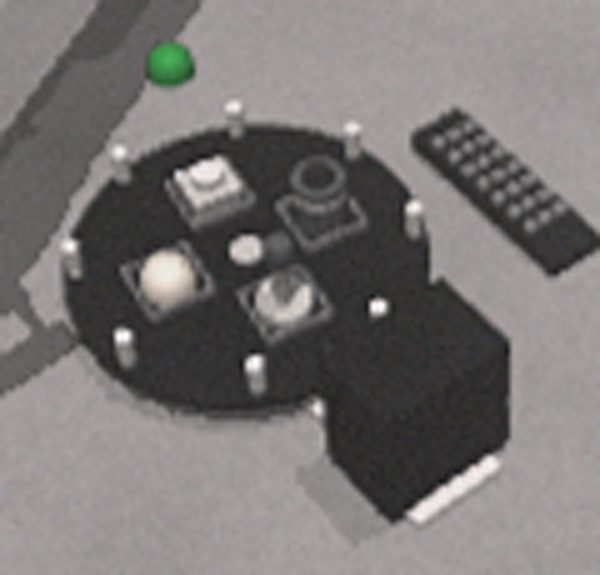

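View pics/side6c.png

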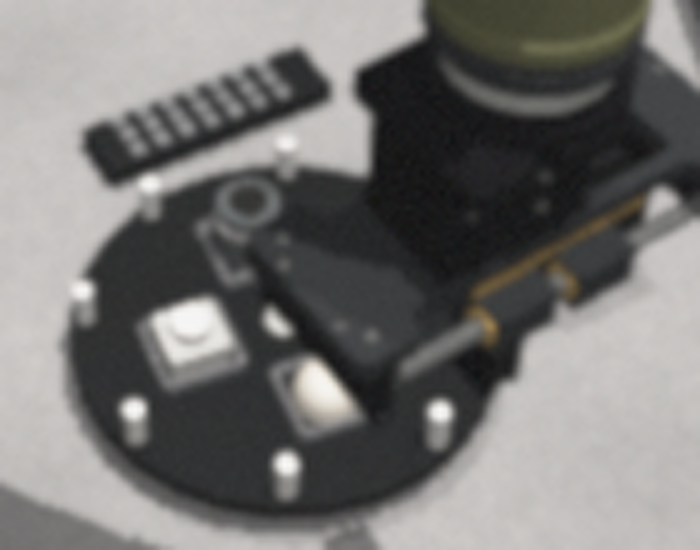

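Run:
```python
import cv2,numpy as np
def g(n,r,o,f):
    a=cv2.imread(n)[r[0]:r[1],r[2]:r[3]]; a=cv2.resize(a,None,fx=f,fy=f,interpolation=cv2.INTER_CUBIC)
    cv2.imwrite(o,np.clip(255*(a/255.)**.45,0,255).astype(np.uint8))
g("pics/scene6.png",(210,270,225,275),"pics/boxs.png",10)
g("pics/side0.png",(172,234,290,342),"pics/boxd.png",9)
```

```text
(no output)
```

View pics/boxs.png

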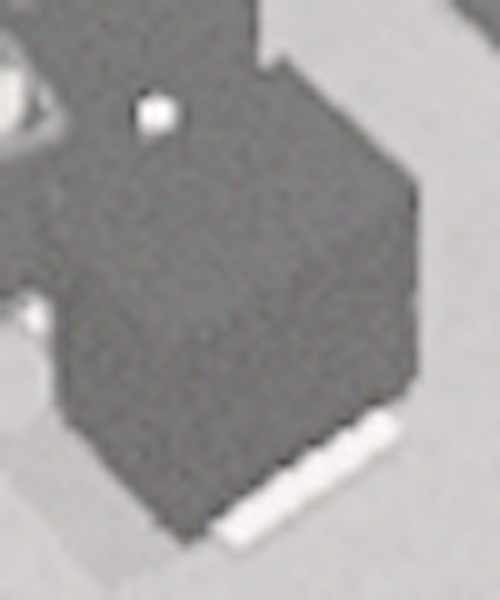

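View pics/boxd.png

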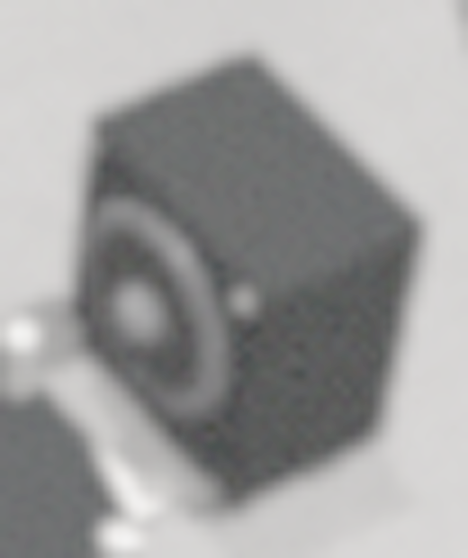

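Run:
```python
from h import *
def proj(n,X):
    c=vision.get_calibration(n);T=np.linalg.inv(c["pose"]);q=(X@T[:3,:3].T+T[:3,3])@c["K"].T
    return q[:,:2]/q[:,2:]
def px(P,off,f): return (np.array(P,float)+.5)/f-.5+np.array(off)
# stud data
S0=px([(129,147),(249,106),(364,136),(416,219),(368,316),(238,362),(112,327),(71,233)],(165,160),5)
S6=px([(120,153),(235,107),(353,130),(415,209),(378,306),(255,363),(125,335),(70,245)],(165,160),5)
D0=px([(163,175),(303,145),(437,195),(492,310),(427,420),(267,460),(121,395),(85,275)],(205,170),5)
D6=px([(150,187),(286,143),(438,410),(286,463),(132,408),(83,290)],(205,170),5)
c={"FLt":(.16,.05,1),"BLt":(.23,.05,1),"BRt":(.23,-.05,1),"BLb":(.23,.05,0),"BRb":(.23,-.05,0),"FRb":(.16,-.05,0),"FLb":(.16,.05,0)}
Bs=(["FLt","BLt","BLb","BRb","FRb"],px([(285,58),(418,185),(415,385),(188,545),(60,405)],(225,210),10))
Bd=(["FLt","BLt","BRt","BRb","FRb","FLb"],px([(98,122),(255,55),(422,228),(378,432),(225,502),(82,318)],(290,172),9))
for n,A,B,C in(("scene",S0,S6,Bs),("side",D0,D6,Bd)):
    def studs(v,th,P):
        a=np.radians(th+np.arange(0,360,45)); q=proj(n,np.c_[v[0]+.12*np.cos(a),v[1]+.12*np.sin(a),np.full(8,.058)])
        d=P[:,None]-q[None]; i=(d**2).sum(2).argmin(1); return d[np.arange(len(P)),i].ravel()
    def box(v,r,zb):
        w=np.array([c[k] for k in C[0]]);a=np.radians(r)
        X=np.c_[v[0]+w[:,0]*np.cos(a)-w[:,1]*np.sin(a),v[1]+w[:,0]*np.sin(a)+w[:,1]*np.cos(a),np.where(w[:,2]>0,.116,zb)]
        return (proj(n,X)-C[1]).ravel()
    f=lambda v:np.r_[studs(v,v[2],A),studs(v,v[3],B),box(v,v[4],v[5])]
    s=least_squares(f,[.543,-.1225,35,41,26,0]);print(n,s.x.round(4));print(s.fun.round(2),np.degrees(0)+1*np.sqrt(np.diag(np.linalg.inv(s.jac.T@s.jac))*.16).round(2))
```

```text
scene [ 5.42700e-01 -1.23700e-01  3.51570e+01  4.01678e+01  2.59842e+01
  1.09000e-02]
[-0.38  0.47  0.03 -0.03  0.09  0.21  0.   -0.01 -0.04 -0.05 -0.14 -0.51
  0.03 -0.17 -0.   -0.2  -0.06  0.07  0.06 -0.03  0.03  0.29  0.05  0.2
 -0.11 -0.14  0.03 -0.04  0.45 -0.16 -0.04 -0.07  0.07 -0.8   1.    0.07
  0.66 -0.23 -0.78  0.4  -0.99  0.  ] [0.   0.   0.27 0.27 0.2  0.  ]
side [ 5.43000e-01 -1.21700e-01  3.50815e+01  4.02966e+01  2.52630e+01
  1.60000e-02]
[ 0.19 -0.06 -0.    0.08  0.16 -0.12  0.06  0.5   0.38 -0.36  0.28 -0.28
  0.03 -0.19  0.24 -0.04  0.3   0.62  0.06 -0.19 -0.21 -0.21  0.05  0.12
 -0.23  0.03  0.28  0.12 -1.14 -0.5   0.26 -0.78  1.86  0.14  1.88 -0.23
  0.47  0.48 -1.82  0.03] [0.   0.   0.22 0.25 0.21 0.  ]
```

```bash
python3 -m inch '{"dp":[[0.02,-0.04,0.03],[0.02,-0.04,0.03],[0.02,-0.04,0.03],[0,0,0],[0,0,0]],"turn":[0,0,0,0,0]}'
python3 -m inch '{"dp":[[0,0,0.04],[0,0,0.04],[0,0,0.04],[0,0,0.03],[0.005,0,0],[0.004,0,0],[0,0,0]],"turn":[0,0,0,0,0,0,0]}'
```

```text
time_s: 14.15
tool_pos: [0.5953, -0.2283, 0.1986]
tool_rot: [180.0, 0.0, 29.9]
force: [0.0, -0.8, 0.0]
grip_width: 0.0006
time_s: 15.02
tool_pos: [0.6051, -0.2244, 0.0508]
tool_rot: [179.8, -0.2, 29.9]
force: [-0.2, 0.1, 0.5]
grip_width: 0.0001
```

```bash
python3 -m inch '{"dp":[[0.004,-0.0001,0],[0.004,-0.0001,0],[0.004,-0.0001,0],[0.0038,-0.0001,0],[0,0,0],[0,0,0]],"turn":[-1.9,-1.9,-1.9,-1.9,0,0]}'
python3 -m inch '{"dp":[[-0.01,0,0],[0,0,-0.03],[0,0,-0.04],[0,0,-0.06],[-0.04,0.04,-0.03],[-0.05,0.03,0],[-0.05,0.03,0],[-0.05,0.03,0]],"turn":[0,0,0,0,0,0,0,0]}'
python3 -m inch '{"dp":[[-0.05,0,0],[-0.05,0,0],[0,0,0]],"turn":[0,0,0]}'
python3 - <<'E'
from h import *
import cv2
for n in("scene","side"):
    im=vision.read_camera(n);cv2.imwrite(f"pics/{n}7.png",im)
im=cv2.imread("pics/scene7.png")[160:275,165:285]; cv2.imwrite("pics/scene7c.png",cv2.resize(im,None,fx=5,fy=5,interpolation=cv2.INTER_CUBIC))
im=cv2.imread("pics/side7.png")[170:280,205:345]; cv2.imwrite("pics/side7c.png",cv2.resize(im,None,fx=5,fy=5,interpolation=cv2.INTER_CUBIC))
E
```

```text
time_s: 15.78
tool_pos: [0.6162, -0.2149, 0.0484]
tool_rot: [-180.0, -0.0, 37.5]
force: [0.7, -0.2, 1.0]
grip_width: 0.0003
time_s: 16.77
tool_pos: [0.5349, -0.4408, 0.208]
tool_rot: [180.0, -0.0, 37.4]
force: [0.7, 0.6, 0.1]
grip_width: 0.0003
time_s: 17.15
tool_pos: [0.4502, -0.5048, 0.2081]
tool_rot: [180.0, 0.2, 36.8]
force: [0.2, 0.5, -0.1]
grip_width: 0.0003
```

View pics/scene7c.png

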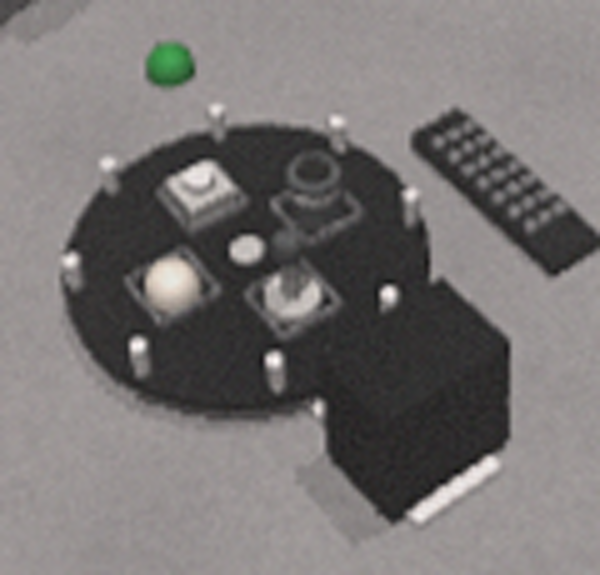

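View pics/side7c.png

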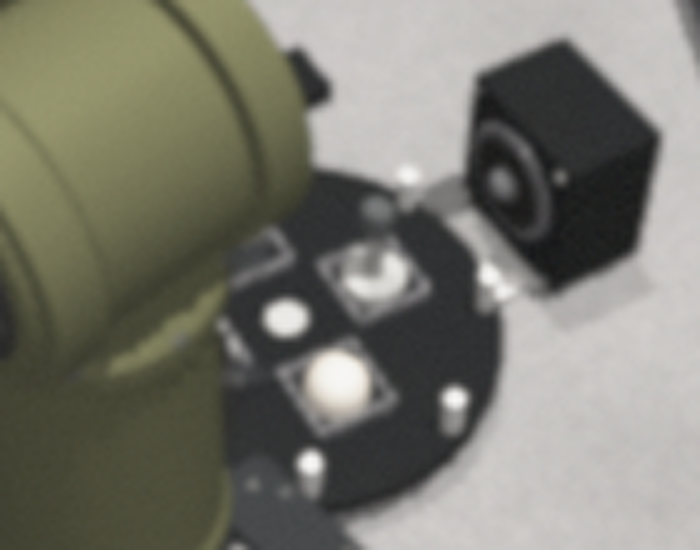

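Run:
```python
from h import *
for n,o,P,v,m,r in(("scene",(165,160),[(108,163),(217,111),(338,120),(411,194),(389,292),(275,357),(138,343),(70,259)],(.5427,-.1237),(294,293),25.98),
               ("side",(205,170),[(408,175),(490,270),(454,397),(310,463)],(.543,-.1217),(376,272),25.26)):
    p=ray(n,P,.058,o,5)[:,:2]-v; a=np.degrees(np.arctan2(p[:,1],p[:,0]))%45; print(n,((a+20)%45-20).round(1))
    q=ray(n,[m],.040,o,5)[0,:2]-v; t=np.radians(25.6); print("mic",np.degrees(np.arctan2(q[1],q[0])),np.hypot(*q),"err",q-.06*np.r_[np.cos(t),np.sin(t)])
```

```text
scene [1.3 1.6 2.  1.7 2.  1.7 1.1 1.1]
mic 25.941822767487203 0.058041228890966697 err [-0.00191703 -0.00053453]
side [1.4 3.6 1.6 1.5]
mic 24.446619874322103 0.06251924804820781 err [ 2.80427261e-03 -5.18486363e-05]
```

```bash
python3 -c "
from cell import env,sensors
o=sensors.get_obs();print(o['time_s'],o['force']);print(env.sign_off())"
```

```text
17.25 [ 1.06616082 -0.12751685 -0.01856228]
the job is handed in; nothing more can be done
None
```

I turned the turntable about +147° anticlockwise, pushing slowly on its rim studs with the closed fingers. It took two long pushes and one small final one. I then lifted clear and handed the job in at 17.3 s.

**Mic position:** in the last scene and side pictures the microphone's foot was at 25.9° and 24.4°. The loudspeaker is at about 25.6°. That puts the foot within about 3 mm of the front spot, against a limit of 10 mm.

**Small disagreements:**
- The studs put the microphone's nest at about 24.1°, roughly 1.6 mm short of square.
- The scene and side views gave loudspeaker directions of 26.0° and 25.3°.
- One stud reading in the side view was off by 2°, probably because the aluminium strip behind it blurred the spot.

**Other checks:**
- **Sensors:** the microphone and dome looked upright and down in their nests in both views. In the side view the arm hid the accelerometer and part of the calibrator's nest; both looked fine in the scene view.
- **Forces:** the readings I took never went above about 2.5 N.
- **Bench:** the remote and green dome looked unmoved in the last scene view. I did not re-measure the mouse, mug, screwdriver or adapter; the arm's path stayed clear of them.
- **Turntable at rest:** I did not check this by comparing two pictures over time.

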